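Block the gaps in a packed dispatch crate

ROBOT

A 6-joint arm with a two-finger parallel gripper is mounted at the origin on a cart in front of the work surface, level with it; the furniture and walls round the work are solid. World frame = base frame: x ahead of the robot, y to its left, z up, the work surface at z = 0. Lengths are in m, angles in rad, forces in N, time in s.
With the tool pointing down it reaches from about 0.325 to 0.85 m from the base axis. Payload 4.4 kg.
Tool frame: the origin (TCP) lies at the very end of the fingers, on their centre line; the grasp point (between the pads) lies 19 mm behind it (env.hold_point_z is the distance from the TCP to the grasp point, in m); z points along the fingers, y is the line along which they close (so a half turn about z gives the same grasp; the last joint's range is limited). The gripper opens to 94 mm and grips with 3 to 60 N. Pads are 16 mm wide; open, the fingers measure 119 mm over their backs; the gripper's body (75 mm by 177 mm) begins 78 mm behind the grasp point.
Start: joints at [-1.331, 0.207, 1.542, -0, 1.393, -0.15], TCP at [0.219, -0.532, 0.205] pointing down, gripper open.
Joint ranges: [-2.73, 2.73], [-0.86, 2.22], [0.23, 2.46], [-1.11, 4.25], [0.08, 2.63], [-2.82, 2.82]. Speed limits (rad/s): [2.79, 2.79, 3.14, 3.14, 3.14, 3.14].

INTERFACE

Orientations are given as a unit quaternion [w, x, y, z].
In Python, from workcell import monitor, camera, calibration, env, find_in, tip_of gives the robot as it stands.
- The arm moves only by the tool arm_command, never from a script. Its argument "steps" is a list of rows, each a list of 5 numbers: the shift along the tool's x, y, z in m, then the turn about the tool's z in rad, then the closure, from 0 (fully open) to 1 (shut). In form: [[dx, dy, dz, yaw, claw], ...]. A call has 1 to 20 rows; each row shifts and turns the commanded pose from where the row before left it, along the tool's axes as they then stand; what a row does not reach is not made up. A row lasts 1/12 s, in which the tool goes at most 41.7 mm and 7.16 degrees, less where a joint would pass 70% of its speed; a pose out of reach is approached as far as the arm can. A call is refused whole if a number of a shift passes 0.0417 or a number of a turn 0.125, either way. A call with a gripper value outside its range is refused whole. The fingers move at their own pace and stop on an object; "force" is the grip in N (left out, the last holds). Time passes only in rows, so rows that do not move let the fingers close. It gives the time, the measured TCP pose, the force, the opening and the grip force at its end, in the units of the state.
- monitor.get_state(): the state, without advancing time (a new reading comes with each control period).
- camera(name): name is "side" or "top" or "wrist"; returns the picture (400x640x3 uint8, blue, green, red); there is no depth.
- calibration(name): a dict with "fx", "fy", "cx", "cy" (pixels), "R" (3x3) and "t" (3): a world point X has camera coordinates R X + t. Camera axes: x right, y down, z forward; pixel columns grow to the right and rows downward; lengths in m; the calibration is good to about 2 mm. A picture is of the moment at which its call begins: read the wrist's pose just before it. calibration takes no time and is no camera call; for the wrist camera it gives the pose at the moment of the call.
- env.hand_in(): hands the job in; it is judged then, once.
Trained networks look in the newest picture that a camera, given by its name, has taken for a name from the list of things; names that differ only in an ending like _2 or _b are one class to them, and where a whole thing is asked for, a point or a joint stands for the part that bears it (a point fixed in the world has none). Each returns a list of dicts, best first, with "p" (0 to 1); they miss things now and then, are a little off and sometimes report something else, mostly with a low value. They report only what shows in the picture. A call takes as long as a camera call.
- find_in(label, camera): "box" ([left, top, right, bottom] in pixels, round what is visible of it).
- tip_of(label, camera): "centre" ([row, column] in pixels: a listed point, or the origin of a listed thing).
The state is a dict: "clock": time; "joint_pos": joint angles; "dq": joint speeds; "joint_efforts": joint torques, N m; "position": TCP position; "orientation": TCP orientation; "wrist_force": force on the tool from outside, world axes, zero at the start; "ft_torque": the same for the moment, N m; "finger_gap": finger opening in m; "grip_force": force on a finger pad.
Only numpy, scipy, OpenCV 4.12 (cv2) and the standard library are available. Lean on these libraries where they do the work, as an engineer would, in place of code of your own. Each camera call takes 0.05 s, during which the arm holds its last target. There are 200 camera calls.

TASK

The tin and the carton in the wooden crate can slide about: block the three gaps along the crate, each with the one wooden block that fills it snugly, standing upright on the crate's floor with its grip tab at the front side of the crate (the side nearest you, with the steel catch). One block fits nowhere: leave it, and do not disturb the tin, the carton or the things standing round about.

Things in the scene. Friction and masses are not known exactly. Their poses are not given: they have to be found in the camera images.
- crate: Open wooden packing crate, fixed to the bench; origin at the centre of its underside; x to its far side, y along its length. Inside 80 mm (x) by 261.5 mm (y), floor 6 mm, walls 9 mm, rim 54 mm high. Its long -x side, nearest the robot, is the front with the steel catch. It holds a tin and a carton; the three gaps along y are: end-tin 24 mm, tin-carton 36 mm, carton-other end 50.5 mm.
- tin_mid (a point): The dark green closed flat tin packed in the crate, 63 mm (x) by 102 mm (y, along the crate) by 50 mm tall, loose, 0.35 kg; this point is its centre half-way up. Axes as the crate's. Which end of the crate it is nearer to varies.
- carton_mid (a point): The small pasteboard carton packed in the crate, taking 49 mm along the crate and 76 mm across it, 43 mm tall, loose, 0.25 kg; this point is its centre half-way up (its own y runs across the crate).
- thin_block_mid (a point): Plain wooden blocking piece, 21 mm wide (y), 76 mm long (x), body 50 mm tall, foot bevelled 3 mm in over the lowest 10 mm. A grip tab 28 mm (x) by 14 mm (y) stands on top, 50 to 100 mm up, centred 23 mm towards the -x end. This point: on the block's middle axis, 50 mm above its underside; z up. Fits the 24 mm gap.
- medium_block_mid (a point): Plain wooden blocking piece, 33 mm wide (y), 76 mm long (x), body 50 mm tall, foot bevelled 3 mm in over the lowest 10 mm. A grip tab 28 mm (x) by 14 mm (y) stands on top, 50 to 100 mm up, centred 23 mm towards the -x end. This point: on the block's middle axis, 50 mm above its underside; z up. Fits the 36 mm gap.
- thick_block_mid (a point): Plain wooden blocking piece, 47 mm wide (y), 76 mm long (x), body 50 mm tall, foot bevelled 3 mm in over the lowest 10 mm. A grip tab 28 mm (x) by 14 mm (y) stands on top, 50 to 100 mm up, centred 23 mm towards the -x end. This point: on the block's middle axis, 50 mm above its underside; z up. Fits the 50.5 mm gap.
- spare_block_mid (a point): Plain wooden blocking piece, 40 mm wide (y), 76 mm long (x), body 50 mm tall, foot bevelled 3 mm in over the lowest 10 mm. A grip tab 28 mm (x) by 14 mm (y) stands on top, 50 to 100 mm up, centred 23 mm towards the -x end. This point: on the block's middle axis, 50 mm above its underside; z up. Fits none of the gaps: too thick for two and loose in the third. It stays where it is.
- thin_block_tab (a point): The middle of the thin block's grip tab: 23 mm from the block's middle axis towards its -x end, 78 mm above its underside. Axes as the block's.
- medium_block_tab (a point): The middle of the medium block's grip tab: 23 mm from the block's middle axis towards its -x end, 78 mm above its underside. Axes as the block's.
- thick_block_tab (a point): The middle of the thick block's grip tab: 23 mm from the block's middle axis towards its -x end, 78 mm above its underside. Axes as the block's.
- bench_vice: Fixed bench vice behind and to the right of the crate, its handle reaching 150 mm towards the robot from its origin (under its middle, on the bench); 162 mm wide (y), up to 178 mm high. From 0.35 m height up, tools and a mirror hang over the bench from 0.63 m in front of the robot backwards: keep the wrist nearer than that.
- oil_can_mid (a point): Bystander: grey cone oil can 62 mm in diameter, cone 62 mm tall, with a thin spout bent out 31 mm sideways, up to 143 mm; loose, easily tipped, among the blocks. This point is on its axis 70 mm up.
- eye_loupe_mid (a point): Bystander: black eye loupe, 36 mm in diameter, 34 mm tall, loose, among the blocks; centre.
- bottle_mid (a point): Bystander: cream plastic bottle 65 mm in diameter, 150 mm tall, loose, behind the crate; centre.
- iron_padlock_mid (a point): Bystander: rusty iron padlock standing upright, 28 mm (x) by 72 mm (y) by 110 mm tall, loose, behind the crate; centre.
- tape_mid (a point): Bystander: black tape roll lying flat, 58 mm in diameter, 18 mm tall, loose, behind the crate; centre.

How it is judged:
At the end, for the whole second after the job is handed in: Thin block between tin and crate end, medium between tin and carton, thick between carton and other end: each on the floor (4 mm), within 10 mm along and 5 mm across, upright 0.06 rad, square 0.08 rad, tab on the front half, still; tin and carton upright, within 15 mm of their start (x of thin_block_mid in the frame of crate between -0.005 and 0.005 m and z of each of thin_block_mid, medium_block_mid, thick_block_mid in the frame of crate below 0.06 m and angle between each of thin_block_mid, medium_block_mid, thick_block_mid's own z axis and vertical below 0.06 rad and angle between the x axis of each of thin_block_mid, medium_block_mid, thick_block_mid and the x axis of crate, either way round below 0.08 rad and x of each of thin_block_tab, medium_block_tab, thick_block_tab in the frame of crate below -0.012 m and linear speed of each of thin_block, medium_block, thick_block below 0.02 m/s and x of medium_block_mid in the frame of crate between -0.005 and 0.005 m and x of thick_block_mid in the frame of crate between -0.005 and 0.005 m and ((y of tin_mid in the frame of crate between 0.0358 and 0.0758 m and y of thin_block_mid in the frame of crate between 0.1088 and 0.1288 m and y of medium_block_mid in the frame of crate between -0.02325 and -0.00325 m and y of thick_block_mid in the frame of crate between -0.1155 and -0.0955 m) or (y of tin_mid in the frame of crate between -0.0758 and -0.0358 m and y of thin_block_mid in the frame of crate between -0.1288 and -0.1088 m and y of medium_block_mid in the frame of crate between 0.00325 and 0.02325 m and y of thick_block_mid in the frame of crate between 0.0955 and 0.1155 m)) and distance of each of tin_mid, carton_mid from where it was at the start of the episode below 0.015 m and angle between each of tin_mid, carton_mid's own z axis and vertical below 0.08 rad); the robot touches nothing.
It fails at once if the oil can, bottle, iron padlock, loupe or tape roll is pushed more than 30 mm away or tipped over (distance of any of oil_can_mid, bottle_mid, iron_padlock_mid, eye_loupe_mid, tape_mid from where it was at the start of the episode above 0.03 m or angle between any of oil_can_mid, bottle_mid, iron_padlock_mid, eye_loupe_mid, tape_mid's own z axis and vertical above 0.5 rad).
It fails at once if the spare block that fits nowhere is moved more than 30 mm or tipped over (distance of spare_block_mid from where it was at the start of the episode above 0.03 m or angle between spare_block_mid's own z axis and vertical above 0.5 rad).
It fails at once if the tin or the carton is moved more than 30 mm or tipped (distance of any of tin_mid, carton_mid from where it was at the start of the episode above 0.03 m or angle between any of tin_mid, carton_mid's own z axis and vertical above 0.4 rad).
It also fails if it takes over 72 s, if anything falls off the work surface, if the arm or the gripper's body presses on something with over 40 N, if the wrist force passes 120 N, or if a joint passes its speed limit or range.

## Working session

There is one attempt and no reset: what is moved stays moved. The work goes in short steps, Python scripts to look and compute and a tool call to move; the robot and the scene stay as the last step left them, time stands still between calls to the robot, and variables do not carry over. Pictures are saved under pics/ and viewed, at most 10 in all, crops included, and the job is handed in when it is done.

Besides the shell and the picture viewer there is one more tool, called after ">>>" as a command line: name --pt "numbers of a row" for each row, then --argument value for the rest. arm_command: Moves the arm, as the interface text tells. Its arguments: {"type":"object","properties":{"steps":{"type":"array"},"force":{"type":"number"}},"required":["steps"]}

```bash
mkdir -p pics; cat > h.py <<'E'
import numpy as np, cv2
from workcell import monitor, camera, calibration, env, find_in, tip_of
def ray(c,px,z):
    "pixel (u,v) -> world point at height z"
    R=np.array(c["R"]);t=np.array(c["t"]);o=-R.T@t
    d=R.T@np.array([(px[0]-c["cx"])/c["fx"],(px[1]-c["cy"])/c["fy"],1])
    return o+d*(z-o[2])/d[2]
def proj(c,X):
    p=np.array(c["R"])@np.array(X)+np.array(c["t"]);return c["fx"]*p[0]/p[2]+c["cx"],c["fy"]*p[1]/p[2]+c["cy"]
E
python3 - <<'E'
from h import *
s=monitor.get_state();print(s["clock"],s["position"],s["orientation"])
for n in ("top","side"):
    cv2.imwrite(f"pics/{n}0.png",camera(n))
c=calibration("top");print({k:np.round(c[k],3).tolist() for k in c})
Z=dict(crate=0,tin_mid=.031,carton_mid=.0275,thin_block_tab=.078,medium_block_tab=.078,thick_block_tab=.078,thin_block_mid=.05,medium_block_mid=.05,thick_block_mid=.05,spare_block_mid=.05,oil_can_mid=.07,eye_loupe_mid=.017,bench_vice=0)
for l,z in Z.items():
    for d in tip_of(l,"top")[:2]:
        r,q=d["centre"];print(l,round(d["p"],2),[round(q),round(r)],ray(c,(q,r),z).round(3)[:2])
E
```

```text
0.0 [ 0.21883218 -0.53085318  0.20426894] [-1.14636957e-03  9.80971630e-01  1.94147741e-01 -4.48987597e-05]
{'fx': 372.165, 'fy': 372.165, 'cx': 316.808, 'cy': 200.265, 'R': [[0.012, -1.0, 0.016], [-0.996, -0.013, -0.085], [0.085, -0.015, -0.996]], 't': [-0.05, 0.528, 0.904]}
crate 0.94 [237, 215] [0.491 0.158]
tin_mid 0.61 [256, 218] [0.482 0.106]
carton_mid 0.78 [216, 218] [0.481 0.204]
carton_mid 0.17 [422, 255] [ 0.396 -0.302]
thin_block_tab 0.71 [430, 210] [ 0.505 -0.308]
thick_block_tab 0.58 [331, 251] [ 0.407 -0.076]
thin_block_mid 0.63 [438, 201] [ 0.528 -0.338]
thin_block_mid 0.38 [213, 218] [0.479 0.206]
medium_block_mid 0.82 [389, 199] [ 0.532 -0.218]
thick_block_mid 0.83 [337, 248] [ 0.413 -0.093]
oil_can_mid 0.85 [380, 238] [ 0.438 -0.192]
oil_can_mid 0.63 [261, 158] [0.625 0.093]
eye_loupe_mid 0.57 [426, 229] [ 0.46  -0.317]
bench_vice 0.96 [316, 155] [ 0.648 -0.04 ]
```

View pics/top0.png

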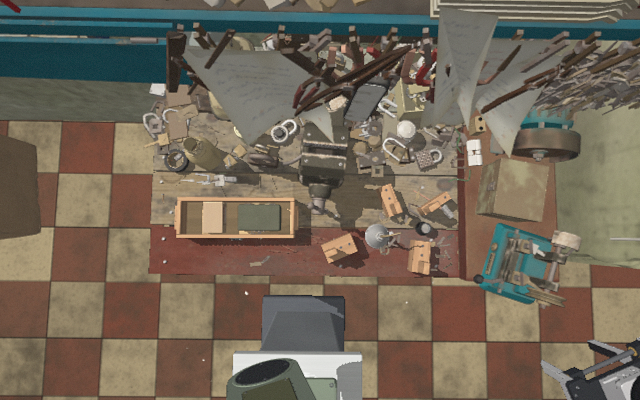

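View pics/side0.png

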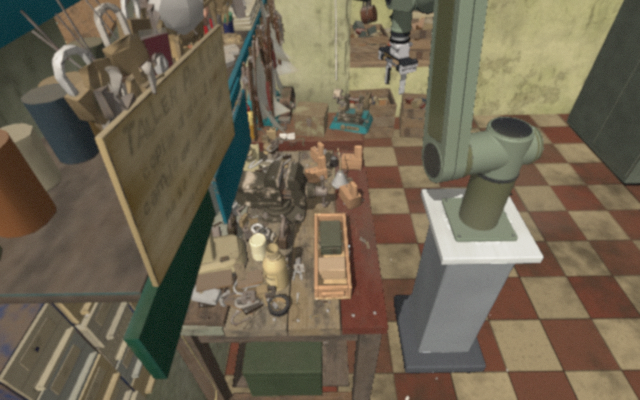

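The top view shows the crate at about (237,217), with the carton at (213,217) and the tin at (260,217). Four blocks stand at about (340,248), (390,201), (437,204) and (420,257), the oil can is at (377,236) and the loupe at (423,228). I'll zoom in.

```bash
python3 - <<'E'
import cv2,numpy as np
i=cv2.imread("pics/top0.png")
a=cv2.resize(i[175:285,310:470],None,fx=5,fy=5,interpolation=cv2.INTER_CUBIC)
b=cv2.resize(i[190:245,165:305],None,fx=5,fy=5,interpolation=cv2.INTER_CUBIC)
cv2.imwrite("pics/z1.png",a);cv2.imwrite("pics/z2.png",b)
E
```

```text
(no output)
```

View pics/z1.png

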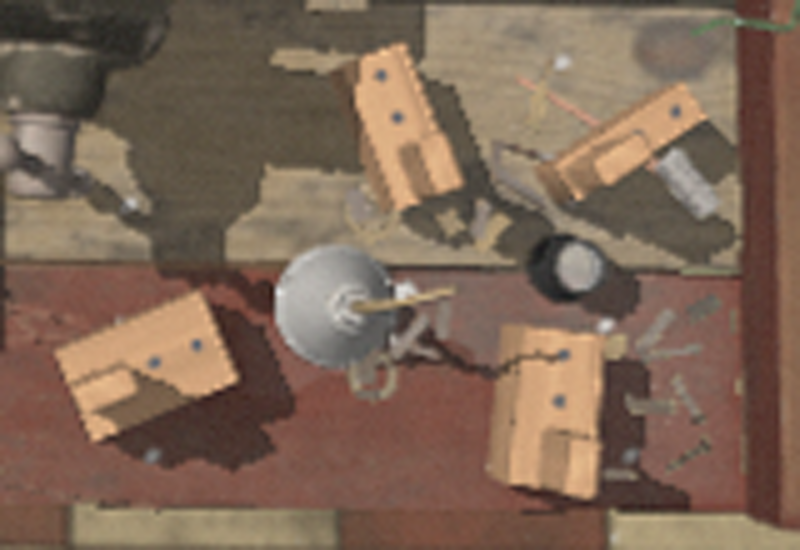

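View pics/z2.png

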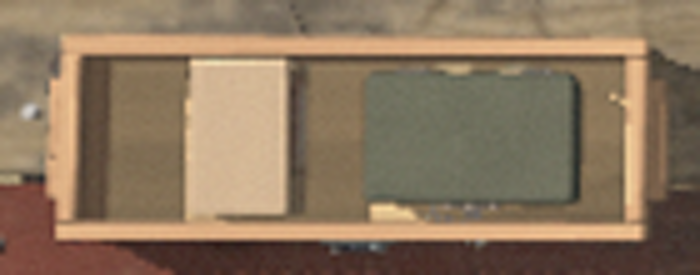

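Zoom z1 identifies the blocks: thick at the lower left, medium at the top middle, thin at the top right and spare at the lower right. In z2 the tin sits nearer the -y end, so thin goes to -y, medium to the middle and thick to +y. Next I'll go above for a close look.

>>> arm_command --pt "0 0 -0.03 0.0975 0.3" --pt "0 0 -0.03 0.0975 0.3" --pt "0 0 -0.03 0.0975 0.3" --pt "0 0 -0.03 0.0975 0.3" --pt "0.015 -0.0275 0 0 0.3" --pt "0.015 -0.0275 0 0 0.3" --pt "0.015 -0.0275 0 0 0.3" --pt "0.015 -0.0275 0 0 0.3" --pt "0.015 -0.0275 0 0 0.3" --pt "0.015 -0.0275 0 0 0.3" --pt "0.015 -0.0275 0 0 0.3" --pt "0.015 -0.0275 0 0 0.3" --pt "0.015 -0.0275 0 0 0.3" --pt "0.015 -0.0275 0 0 0.3" --pt "0 0 0 0 0.3" --pt "0 0 0 0 0.3" --force 40

```text
clock: 2.08
position: [0.3693, -0.2555, 0.3258]
orientation: [0.0, 1.0, 0.002, 0.0]
wrist_force: [-0.5, 0.6, -0.6]
finger_gap: 0.0659
grip_force: 0.0
```

```bash
python3 - <<'E'
from h import *
s=monitor.get_state();print(s["clock"],s["position"],s["orientation"],s["joint_pos"])
c=calibration("wrist");im=camera("wrist");cv2.imwrite("pics/w1.png",im)
import json;json.dump({k:np.array(c[k]).tolist() for k in c},open("w1.json","w"))
for l,z in dict(thin_block_tab=.078,medium_block_tab=.078,thick_block_tab=.078,thin_block_mid=.05,medium_block_mid=.05,thick_block_mid=.05,oil_can_mid=.07).items():
    for d in tip_of(l,"wrist")[:2]:
        r,q=d["centre"];print(l,round(d["p"],2),[round(q),round(r)],ray(c,(q,r),z).round(3)[:2])
E
```

```text
2.0833 [ 0.36931912 -0.25554627  0.32578265] [4.90452988e-04 9.99997723e-01 2.06930644e-03 1.77899553e-04] [-7.98096640e-01 -1.40394138e-01  1.65442921e+00 -4.28678594e-04
  1.62660596e+00  7.68536954e-01]
thin_block_tab 0.94 [363, 44] [ 0.513 -0.312]
medium_block_tab 0.85 [286, 51] [ 0.505 -0.225]
medium_block_tab 0.42 [162, 140] [ 0.405 -0.073]
thick_block_tab 0.67 [164, 140] [ 0.406 -0.075]
thin_block_mid 0.9 [376, 39] [ 0.523 -0.332]
medium_block_mid 0.64 [284, 30] [ 0.532 -0.221]
oil_can_mid 0.97 [266, 106] [ 0.446 -0.199]
```

View pics/w1.png

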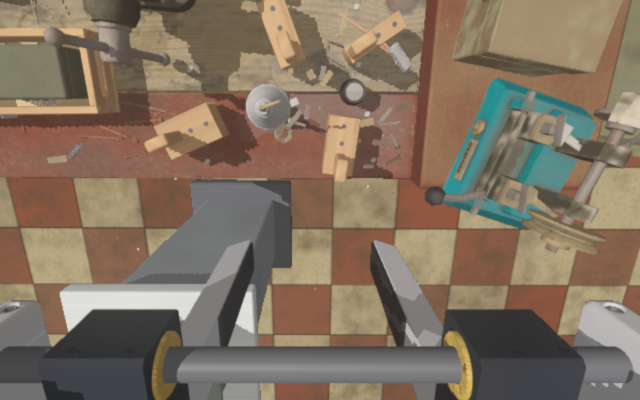

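The wrist view shows thick with its tab at (160,141), medium at (285,45), thin at (365,45) and the crate's right end on the left. Now I'll compute yaws and the crate pose from the zoom corners.

```bash
python3 - <<'E'
from h import *
c=calibration("top")
def w(z,o,pts): return np.array([ray(c,(o[0]+(u+.5)/5-.5,o[1]+(v+.5)/5-.5),z)[:2] for u,v in pts])
B=dict(thick=[(95,440),(55,352),(200,292),(240,382)],medium=[(465,190),(408,208),(357,60),(405,42)],thin=[(572,200),(553,178),(688,82),(708,118)])
for n,p in B.items():  # tab end first two
    P=w(.05,(310,175),p);m=P.mean(0);a=(P[2]+P[3]-P[0]-P[1]);th=np.arctan2(a[1],a[0])
    print(n,m.round(3),"L",np.linalg.norm(a)/2,"W",np.linalg.norm(P[0]-P[1]),np.linalg.norm(P[2]-P[3]),"yaw",th.round(3),"tab",(m-.023*np.array([np.cos(th),np.sin(th)])).round(3))
P=w(.054,(165,190),[(60,38),(648,40),(646,240),(57,240)])
print(P.round(3),P.mean(0),"yaw",np.arctan2(*(P[1]-P[0])[::1])*1, "L",np.linalg.norm(P[0]-P[1]),"W",np.linalg.norm(P[2]-P[1]))
a=P[0]+P[3]-P[1]-P[2];print("crate yaw",np.arctan2(-a[0],a[1]))
E
```

```text
thick [ 0.413 -0.097] L 0.07507756455061139 W 0.04586267305669014 0.04690057516079785 yaw -1.177 tab [ 0.404 -0.076]
medium [ 0.53  -0.223] L 0.07654256345055774 W 0.02917473954765759 0.025198686751214422 yaw 0.356 tab [ 0.509 -0.231]
thin [ 0.522 -0.331] L 0.08016726349770002 W 0.01394708997961506 0.0198962881303651 yaw -0.986 tab [ 0.51  -0.312]
[[0.529 0.293]
 [0.532 0.012]
 [0.436 0.011]
 [0.433 0.291]] [0.48228864 0.15188158] yaw 3.1315976131084162 L 0.28135680757131687 W 0.0957953445999875
crate yaw 0.010828288363348162
```

>>> arm_command --pt "0 -0.04 0 0 0.3" --pt "0 -0.04 0 0 0.3" --pt "0 -0.04 0 0 0.3" --pt "0 -0.04 0 0 0.3" --pt "0 -0.04 0 0 0.3" --pt "0 -0.04 0 0 0.3" --pt "0 -0.04 0 0 0.3" --pt "0 -0.04 0 0 0.3" --pt "0 -0.04 0 0 0.3" --pt "0 -0.04 0 0 0.3" --pt "0 0 0 0 0.3" --pt "0 0 0 0 0.3" --pt "0 0 0 0 0.3"

```text
clock: 3.57
position: [0.3685, 0.1429, 0.3253]
orientation: [0.0, 1.0, 0.0, -0.0]
wrist_force: [-0.7, -0.4, -0.2]
finger_gap: 0.0656
grip_force: 0.0
```

```bash
python3 - <<'E'
from h import *
import json
s=monitor.get_state();print(s["clock"],s["position"],s["orientation"],s["dq"].__abs__().max() if hasattr(s["dq"],"__abs__") else s["dq"])
c=calibration("wrist");im=camera("wrist");cv2.imwrite("pics/w2f.png",im)
json.dump({k:np.array(c[k]).tolist() for k in c},open("w2.json","w"))
for l,z in dict(crate=0,tin_mid=.031,carton_mid=.0275).items():
    for d in tip_of(l,"wrist")[:1]:
        r,q=d["centre"];print(l,round(d["p"],2),[round(q),round(r)],ray(c,(q,r),z).round(3)[:2])
# predicted rim corners
X=[(.529,.293,.054),(.532,.012,.054),(.436,.011,.054),(.433,.291,.054)]
P=np.array([proj(c,x) for x in X]);print(P.round())
l,t=np.maximum(P.min(0)-15,0).astype(int);r,b=(P.max(0)+15).astype(int);r=min(r,640);b=min(b,400)
k=min(800/(r-l),600/(b-t));print("crop",l,t,k);cv2.imwrite("pics/w2.png",cv2.resize(im[t:b,l:r],None,fx=k,fy=k,interpolation=cv2.INTER_CUBIC))
E
```

```text
3.5667 [0.3685409  0.14290109 0.32531455] [ 4.40833393e-04  9.99999775e-01  4.73134033e-04 -1.77100535e-04] 0.04327054156113759
crate 0.64 [304, 77] [0.482 0.155]
tin_mid 0.81 [351, 73] [0.485 0.094]
carton_mid 0.98 [258, 76] [0.481 0.213]
[[185.  31.]
 [424.  29.]
 [417. 113.]
 [195. 115.]]
crop 170 13 2.985074626865672
```

View pics/w2.png

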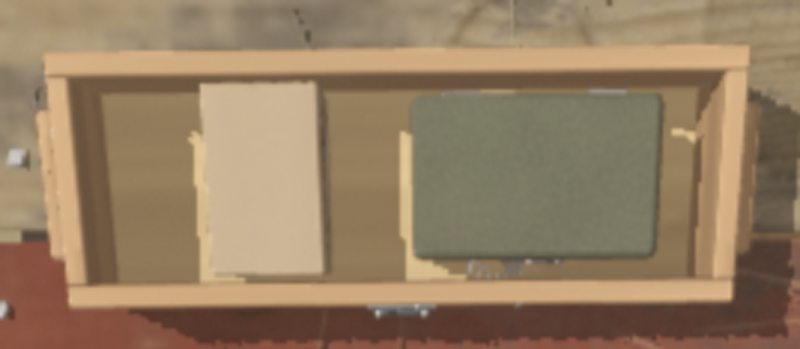

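The crop shows the crate rim corners at (45,55), (749,45), (732,301) and (70,306), with the tin and carton squarely inside.

```bash
python3 - <<'E'
from h import *
import json
c=json.load(open("w2.json"));k=2.985
def w(z,p): return np.array([ray(c,(170+(u+.5)/k-.5,13+(v+.5)/k-.5),z)[:2] for u,v in p])
P=w(.054,[(45,55),(749,45),(732,301),(70,306)]);a=P[0]+P[3]-P[1]-P[2]
print(P.round(4),P.mean(0).round(4),"yaw",np.arctan2(-a[0],a[1]),np.linalg.norm(a)/2)
T=w(.056,[(412,95),(662,95),(655,257),(415,257)]);C=w(.049,[(200,83),(316,82),(324,273),(212,273)])
print("tin",T.mean(0),"carton",C.mean(0),np.ptp(T,0),np.ptp(C,0))
m=P.mean(0);y=.011
R=np.array([[np.cos(y),-np.sin(y)],[np.sin(y),np.cos(y)]])
for n,v in dict(tin=-.0558,carton=.0557,thin=-.1188,medium=.01325,thick=.1055).items(): print(n,m+R@[0,v],"tab",m+R@[-.023,v])
E
```

```text
[[0.5292 0.2935]
 [0.5333 0.0161]
 [0.4357 0.0142]
 [0.4332 0.2929]] [0.4828 0.1542] yaw 0.011959421282643653 0.27805174951825284
tin [0.48404508 0.09850554] carton [0.48339351 0.21015315] [0.06172897 0.10050263] [0.07383223 0.04790304]
tin [0.48346133 0.09835394] tab [0.46046272 0.09810095]
carton [0.48223485 0.20984719] tab [0.45923625 0.2095942 ]
thin [0.48415432 0.03535775] tab [0.46115571 0.03510476]
medium [0.4827018  0.16739976] tab [0.45970319 0.16714677]
thick [0.48168707 0.25964418] tab [0.45868846 0.25939119]
```

>>> arm_command --pt "0.006 0.0363 0 0 0.3" --pt "0.006 0.0363 0 0 0.3" --pt "0.006 0.0363 0 0 0.3" --pt "0.006 0.0363 0 0 0.3" --pt "0.006 0.0363 0 0 0.3" --pt "0.006 0.0363 0 0 0.3" --pt "0 0 0.0175 0.118 0.3" --pt "0 0 0.0175 0.118 0.3" --pt "0 0 0.0175 0.118 0.3" --pt "0 0 0.0175 0.118 0.3" --pt "0 0 0.0175 0.118 0.3" --pt "0 0 0.0175 0.118 0.3" --pt "0 0 0.0175 0.118 0.3" --pt "0 0 0.0175 0.118 0.3" --pt "0 0 0.0175 0.118 0.3" --pt "0 0 0.0175 0.118 0.3" --pt "0 0 0 0 0.3" --pt "0 0 0 0 0.3"

```text
clock: 5.27
position: [0.4036, -0.0751, 0.1499]
orientation: [0.0, 0.831, -0.556, -0.001]
wrist_force: [-0.2, -0.4, -0.4]
finger_gap: 0.0661
grip_force: 0.0
```

```bash
cat > goto.py <<'E'
"usage: goto.py x y psi z : remaining tool-frame shift and turn (with turn done first / shift first)"
from h import *
import sys
x,y,p,z=map(float,sys.argv[1:5])
s=monitor.get_state();q=s["orientation"];P=s["position"]
psi=2*np.arctan2(q[2],q[1]);psi=(psi+np.pi)%(2*np.pi)-np.pi
d=np.array([x-P[0],y-P[1]])
f=lambda a:(d@[np.cos(a),np.sin(a)],d@[np.sin(a),-np.cos(a)])
print("t",round(s["clock"],2),"pos",np.round(P,4),"psi",round(psi,4),"gap",s["finger_gap"],"F",np.round(s["wrist_force"],1),"j6",round(s["joint_pos"][5],2))
print("shift now",np.round(f(psi),4),"dz",round(P[2]-z,4),"turn",round(psi-p,4),"shift after turn",np.round(f(p),4))
E
python3 goto.py .405 -.0755 -1.18 .059
python3 - <<'E'
from h import *
c=calibration("wrist");im=camera("wrist")
for l in ("thick_block_tab","thick_block_mid"):
    for d in tip_of(l,"wrist")[:1]:
        r,q=d["centre"];print(l,round(d["p"],2),[round(q),round(r)],ray(c,(q,r),.078 if "tab" in l else .05).round(3)[:2])
E
```

```text
t 5.27 pos [ 0.4036 -0.0751  0.1499] psi -1.1787 gap 0.06611856500443387 F [-0.2 -0.4 -0.4] j6 2.35
shift now [ 0.0009 -0.0011] dz 0.0909 turn 0.0013 shift after turn [ 0.0009 -0.0011]
thick_block_tab 0.77 [313, 214] [ 0.403 -0.075]
thick_block_mid 0.64 [310, 175] [ 0.414 -0.096]
```

>>> arm_command --pt "0 0 0.03 0 0.3" --pt "0 0 0.03 0 0.3" --pt "0 0 0.02 0 0.3" --pt "0 0 0.011 0 0.3" --pt "0 0 0 0 0.3" --pt "0 0 0 0 1" --pt "0 0 0 0 1" --pt "0 0 0 0 1" --pt "0 0 0 0 1" --pt "0 0 0 0 1" --pt "0 0 0 0 1" --pt "0 0 -0.02 0 1" --pt "0 0 -0.03 0 1" --pt "0 0 -0.03 0 1" --pt "0 0 -0.03 0 1" --pt "0 0 -0.03 0 1" --pt "0 0 0 0 1" --force 45

```text
clock: 6.83
position: [0.4089, -0.076, 0.2062]
orientation: [-0.001, 0.831, -0.556, 0.006]
wrist_force: [0.5, -1.0, 0.3]
finger_gap: 0.0003
grip_force: 0.0
```

```bash
python3 goto.py .4587 .2594 0.012 .065
```

```text
t 6.83 pos [ 0.4089 -0.076   0.2062] psi -1.1789 gap 0.0002917182557153833 F [ 0.5 -1.   0.3] j6 2.36
shift now [-0.291  -0.1741] dz 0.1412 turn -1.1909 shift after turn [ 0.0538 -0.3348]
```

```bash
python3 - <<'E'
from h import *
im=camera("top");w=camera("wrist")
o=cv2.resize(im[175:285,310:470],(640,440),interpolation=cv2.INTER_CUBIC)
w=cv2.resize(w,(640,400));cv2.imwrite("pics/m.png",cv2.resize(np.vstack([o,w]),(457,600)))
c=calibration("wrist")
for l in ("thick_block_tab","thick_block_mid"):
    for d in tip_of(l,"wrist")[:1]:
        r,q=d["centre"];print(l,round(d["p"],2),[round(q),round(r)],ray(c,(q,r),.078 if "tab" in l else .05).round(3)[:2])
E
```

```text
thick_block_tab 0.86 [316, 200] [ 0.401 -0.072]
thick_block_mid 0.79 [315, 169] [ 0.411 -0.093]
```

View pics/m.png

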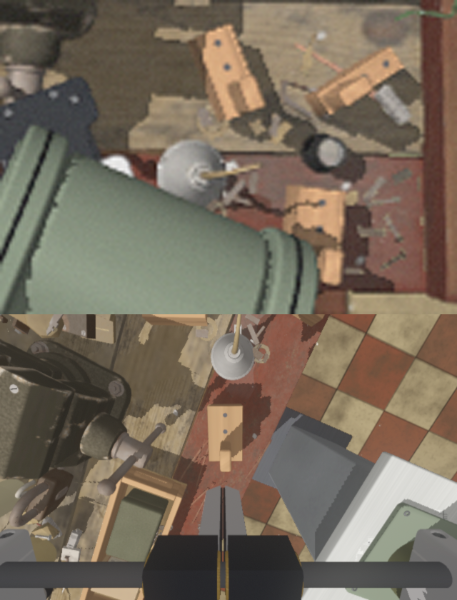

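```bash
python3 - <<'E'
from h import *
c=calibration("wrist");s=monitor.get_state();P=s["position"];print("tcp px",proj(c,P),"20mm up",proj(c,P+np.array([0,0,.02])))
print("tab px at .078",proj(c,(.404,-.0755,.078)),"ground under TCP",proj(c,(P[0],P[1],.05)))
print(P,s["orientation"],s["joint_pos"], -np.array(c["R"]).T@np.array(c["t"]))
E
```

```text
tcp px (np.float64(312.24533730331325), np.float64(253.3062689495696)) 20mm up (np.float64(312.37606281229773), np.float64(270.0520629315446))
tab px at .078 (np.float64(312.20351600439767), np.float64(194.36184708372303)) ground under TCP (np.float64(311.73813419433145), np.float64(188.3341083054695))
[ 0.40373193 -0.07390729  0.19830022] [ 1.88549414e-04  8.31164784e-01 -5.56025081e-01 -1.08444842e-03] [-3.92695444e-01 -1.51228508e-01  1.92392199e+00  5.55956654e-05
  1.37109994e+00  2.35728213e+00] [ 0.43621938 -0.15071615  0.37781758]
```

The block is unmoved and the geometry agrees, so the fingers closed too slowly. I'll retry with a narrower opening and check the gap before lifting.

>>> arm_command --pt "0 0 0 0 0.6" --pt "0 0 0 0 0.6" --pt "0 0 0 0 0.6" --pt "0 0 0 0 0.6" --pt "0 0 0 0 0.6" --pt "0 0 0 0 0.6" --pt "0 0 0 0 0.6" --pt "0 0 0 0 0.6" --pt "0 0 0 0 0.6"

```text
clock: 7.78
position: [0.4047, -0.0743, 0.1995]
orientation: [-0.0, 0.831, -0.556, 0.0]
wrist_force: [0.2, -0.4, -0.1]
finger_gap: 0.0376
grip_force: 0.0
```

```bash
python3 goto.py .404 -.0750 -1.18 .059
```

```text
t 7.78 pos [ 0.4047 -0.0743  0.1995] psi -1.1792 gap 0.03762706812277972 F [ 0.2 -0.4 -0.1] j6 2.36
shift now [0.0004 0.0009] dz 0.1405 turn 0.0008 shift after turn [0.0004 0.0009]
```

>>> arm_command --pt "0 0 0.03 0 0.6" --pt "0 0 0.03 0 0.6" --pt "0 0 0.03 0 0.6" --pt "0 0 0.03 0 0.6" --pt "0 0 0.02 0 0.6" --pt "0 0 0 0 0.6" --pt "0 0 0 0 0.6" --pt "0 0 0 0 1" --pt "0 0 0 0 1" --pt "0 0 0 0 1" --pt "0 0 0 0 1" --pt "0 0 0 0 1" --pt "0 0 0 0 1" --pt "0 0 0 0 1" --force 45

```text
clock: 8.95
position: [0.4057, -0.0748, 0.0607]
orientation: [-0.0, 0.831, -0.556, 0.001]
wrist_force: [-0.4, 0.3, 6.1]
finger_gap: 0.0137
grip_force: 45.0
```

>>> arm_command --pt "0 0 -0.01 0 1" --pt "0 0 -0.02 0 1" --pt "0 0 -0.03 0 1" --pt "0 0 -0.03 0 1" --pt "0 0 -0.03 0 1" --pt "0 0 -0.02 0 1" --pt "0 0 0 -0.119 1" --pt "0 0 0 -0.119 1" --pt "0 0 0 -0.119 1" --pt "0 0 0 -0.119 1" --pt "0 0 0 -0.119 1" --pt "0 0 0 -0.119 1" --pt "0 0 0 -0.119 1" --pt "0 0 0 -0.119 1" --pt "0 0 0 -0.119 1" --pt "0 0 0 -0.119 1" --pt "0 0 0 0 1"

```text
clock: 10.37
position: [0.4041, -0.074, 0.1989]
orientation: [-0.0, 1.0, 0.006, -0.001]
wrist_force: [0.1, 0.2, -0.4]
finger_gap: 0.0139
grip_force: 45.0
```

```bash
python3 goto.py .4587 .2594 0.012 .065
```

```text
t 10.37 pos [ 0.4041 -0.074   0.1989] psi 0.0127 gap 0.013890652885272392 F [ 0.1  0.2 -0.4] j6 1.17
shift now [ 0.0589 -0.3327] dz 0.1339 turn 0.0007 shift after turn [ 0.0586 -0.3327]
```

>>> arm_command --pt "0.0029 -0.0333 0 0 1" --pt "0.0029 -0.0333 0 0 1" --pt "0.0029 -0.0333 0 0 1" --pt "0.0069 -0.0333 0 0 1" --pt "0.0069 -0.0333 0 0 1" --pt "0.0069 -0.0333 0 0 1" --pt "0.0069 -0.0333 0 0 1" --pt "0.0074 -0.0333 0 0 1" --pt "0.0074 -0.0333 0 0 1" --pt "0.0074 -0.0333 0 0 1" --pt "0 0 0.025 0 1" --pt "0 0 0.025 0 1" --pt "0 0 0 0 1" --pt "0 0 0 0 1" --pt "0 0 0 0 1"

```text
clock: 11.62
position: [0.46, 0.2592, 0.1502]
orientation: [-0.0, 1.0, 0.005, 0.0]
wrist_force: [-0.6, -0.1, -1.0]
finger_gap: 0.0135
grip_force: 45.0
```

```bash
python3 goto.py .4587 .2594 0.012 .065; cat > grip.py <<'E'
"block held: top face z = TCP z - 0.0105; where is its far edge / its mid in the wrist picture?"
from h import *
import sys
n=sys.argv[1];s=monitor.get_state();P=np.array(s["position"]);c=calibration("wrist");im=camera("wrist")
zt=P[2]-float(sys.argv[3]);
for l,z in ((n+"_block_mid",zt),(n+"_block_tab",zt+.028)):
    for d in tip_of(l,"wrist")[:1]: print(l,round(d["p"],2),(ray(c,d["centre"][::-1],z)-P).round(4)[:2])
q=s["orientation"];psi=2*np.arctan2(q[2],q[1]);e=np.array([np.cos(psi),np.sin(psi),0])
top=P*[1,1,0]+[0,0,zt]
for k in (.061,): print("far edge expected px",np.round(proj(c,top+k*e),1), "1mm further",np.round(proj(c,top+(k+.001)*e),1))
u,v=map(int,proj(c,top+.061*e))
cv2.imwrite(sys.argv[2],cv2.resize(im[max(0,v-40):v+110,u-100:u+100],None,fx=4,fy=4,interpolation=cv2.INTER_CUBIC));print("crop origin",u-100,max(0,v-40))
E
python3 grip.py thick pics/g1.png .0105
```

```text
t 11.62 pos [0.46   0.2592 0.1502] psi 0.009 gap 0.013463632615139769 F [-0.6 -0.1 -1. ] j6 1.91
shift now [-0.0013 -0.0002] dz 0.0852 turn -0.003 shift after turn [-0.0013 -0.0002]
thick_block_mid 0.81 [0.0245 0.0016]
far edge expected px [313.9 143.9] 1mm further [313.9 142.1]
crop origin 213 103
```

View pics/g1.png

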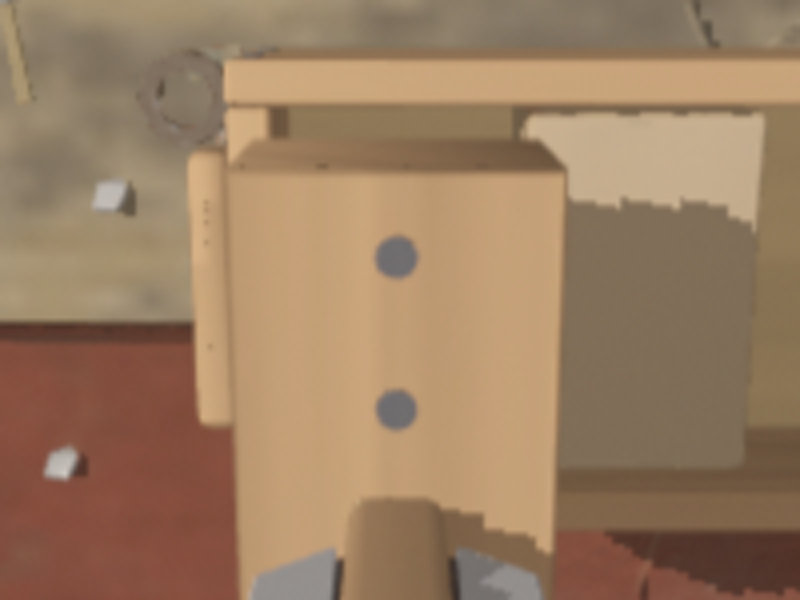

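The crop shows the thick block square in the grip, with its far edge about 1 mm short of expected. It is lined up over the gap, so I'll lower it.

>>> arm_command --pt "0 0.0005 0.015 -0.003 1" --pt "0 0 0.015 0 1" --pt "0 0 0.01 0 1" --pt "0 0 0.008 0 1" --pt "0 0 0.007 0 1" --pt "0 0 0.007 0 1" --pt "0 0 0.006 0 1" --pt "0 0 0 0 1"

```text
clock: 12.43
position: [0.4587, 0.2585, 0.0802]
orientation: [0.0, 1.0, 0.007, -0.001]
wrist_force: [-0.2, -0.1, -2.1]
finger_gap: 0.0135
grip_force: 45.0
```

>>> arm_command --pt "0 0 0.005 0 1" --pt "0 0 0.005 0 1" --pt "0 0 0.003 0 1" --pt "0 0 0 0 1" --pt "0 0 0 0 1"

```text
clock: 12.85
position: [0.4594, 0.2588, 0.0683]
orientation: [0.0, 1.0, 0.007, -0.0]
wrist_force: [-0.4, 0.0, -1.3]
finger_gap: 0.0137
grip_force: 45.0
```

>>> arm_command --pt "0 0 0.002 0 1" --pt "0 0 0 0 1" --pt "0 0 0 0 0.65" --pt "0 0 0 0 0.65" --pt "0 0 0 0 0.65" --pt "0 0 0 0 0.65" --pt "0 0 0 0 0.65" --pt "0 0 0 0 0.65" --pt "0 0 -0.02 0 0.65" --pt "0 0 -0.03 0 0.65" --pt "0 0 -0.03 0 0.65" --pt "0 0 -0.04 0 0.6" --pt "0 0 -0.04 0 0.6" --pt "-0.02 0.02 -0.02 0 0.6" --pt "-0.02 0.02 0 0 0.6"

```text
clock: 14.1
position: [0.4239, 0.2194, 0.2531]
orientation: [-0.002, 1.0, 0.008, 0.006]
wrist_force: [0.5, -0.4, 0.0]
finger_gap: 0.0379
grip_force: 0.0
```

```bash
python3 goto.py .507 -.2285 0.36 .15; python3 - <<'E'
from h import *
c=calibration("wrist");im=camera("wrist")
for l,z in (("thick_block_mid",.056),("thick_block_tab",.084),("tin_mid",.031),("carton_mid",.0275)):
    for d in tip_of(l,"wrist")[:1]: print(l,round(d["p"],2),ray(c,d["centre"][::-1],z).round(4))
E
```

```text
t 14.1 pos [0.4239 0.2194 0.2531] psi 0.015 gap 0.03792729395061683 F [ 0.5 -0.4  0. ] j6 1.85
shift now [0.0763 0.4491] dz 0.1031 turn -0.345 shift after turn [-0.08    0.4485]
thick_block_mid 0.93 [0.4805 0.2586 0.056 ]
thick_block_tab 0.95 [0.4583 0.2606 0.084 ]
tin_mid 0.86 [0.4862 0.0993 0.031 ]
carton_mid 0.62 [0.4525 0.2642 0.0275]
```

>>> arm_command --pt "0.0063 0.0374 0 0 0.6" --pt "0.0063 0.0374 0 0 0.6" --pt "0.0063 0.0374 0 0 0.6" --pt "0.0063 0.0374 0 0 0.6" --pt "0.0063 0.0374 0 0 0.6" --pt "0.0063 0.0374 0 0 0.6" --pt "0.0063 0.0374 0 0 0.6" --pt "0.0063 0.0374 0 0 0.6" --pt "0.0063 0.0374 0 0 0.6" --pt "0.0063 0.0374 0 0 0.6" --pt "0.0063 0.0374 0 0 0.6" --pt "0.0063 0.0374 0 0 0.6" --pt "0 0 0.03 -0.115 0.6" --pt "0 0 0.03 -0.115 0.6" --pt "0 0 0.035 -0.115 0.6" --pt "0 0 0 0 0.6" --pt "0 0 0 0 0.6" --pt "0 0 0 0 0.6"

```text
clock: 15.85
position: [0.5031, -0.2298, 0.1524]
orientation: [0.0, 0.984, 0.178, 0.0]
wrist_force: [0.3, 0.1, 1.0]
finger_gap: 0.0372
grip_force: 0.0
```

```bash
python3 goto.py .507 -.2285 0.36 .059; cat > yaw.py <<'E'
from h import *
import sys
n=sys.argv[1];c=calibration("wrist");im=camera("wrist");o={}
for l,z in ((n+"_block_mid",.05),(n+"_block_tab",.078)):
    for d in tip_of(l,"wrist")[:1]: o[l]=ray(c,d["centre"][::-1],z);print(l,round(d["p"],2),np.round(d["centre"]),o[l].round(4))
if len(o)==2:
    a,b=o.values();print("yaw",np.arctan2(*(a-b)[1::-1]),"len",np.linalg.norm((a-b)[:2]))
E
python3 yaw.py medium
```

```text
t 15.85 pos [ 0.5031 -0.2298  0.1524] psi 0.3569 gap 0.03723769542659608 F [0.3 0.1 1. ] j6 0.63
shift now [0.0041 0.0002] dz 0.0934 turn -0.0031 shift after turn [0.0041 0.0002]
medium_block_mid 0.86 [169. 311.] [ 0.5308 -0.2179  0.05  ]
medium_block_tab 0.96 [208. 308.] [ 0.5069 -0.2247  0.078 ]
yaw 0.2778606346739399 len 0.02491004865142256
```

>>> arm_command --pt "0.005 -0.0025 0.02 0.03 0.6" --pt "0 0 0.03 0 0.6" --pt "0 0 0.03 0 0.6" --pt "0 0 0.013 0 0.6" --pt "0 0 0 0 0.6" --pt "0 0 0 0 0.6" --pt "0 0 0 0 1" --pt "0 0 0 0 1" --pt "0 0 0 0 1" --pt "0 0 0 0 1" --pt "0 0 0 0 1" --pt "0 0 0 0 1" --pt "0 0 0 0 1" --pt "0 0 0 0 1"

```text
clock: 17.17
position: [0.5067, -0.226, 0.0599]
orientation: [0.001, 0.987, 0.164, 0.001]
wrist_force: [-0.8, -0.1, 6.8]
finger_gap: 0.0137
grip_force: 45.0
```

>>> arm_command --pt "0 0 -0.01 0 1" --pt "0 0 -0.02 0 1" --pt "0 0 -0.03 0 1" --pt "0 0 -0.04 0 1" --pt "0 0 -0.04 0 1" --pt "0 0 -0.04 0.106 1" --pt "-0.02 0 0 0.106 1" --pt "-0.03 0 0 0.106 1" --pt "0 -0.0325 0 0 1" --pt "0 -0.037 0 0 1" --pt "0 -0.037 0 0 1" --pt "0 -0.037 0 0 1" --pt "0 -0.037 0 0 1" --pt "0 -0.037 0 0 1" --pt "0 -0.037 0 0 1" --pt "0 -0.037 0 0 1" --pt "0 -0.037 0 0 1" --pt "0 -0.037 0 0 1" --pt "0 -0.03 0 0 1" --pt "0 0 0 0 1"

```text
clock: 18.83
position: [0.4509, 0.167, 0.2384]
orientation: [-0.001, 1.0, 0.009, -0.0]
wrist_force: [-0.0, -0.3, -1.4]
finger_gap: 0.0136
grip_force: 45.0
```

```bash
python3 goto.py .4597 .1671 0.012 .15
```

```text
t 18.83 pos [0.4509 0.167  0.2384] psi 0.017 gap 0.013635979630197248 F [-0.  -0.3 -1.4] j6 1.73
shift now [0.0088 0.    ] dz 0.0884 turn 0.005 shift after turn [ 0.0088 -0.    ]
```

>>> arm_command --pt "0.009 0 0.03 0.004 1" --pt "0 0 0.03 0 1" --pt "0 0 0.028 0 1" --pt "0 0 0 0 1" --pt "0 0 0 0 1" --pt "0 0 0 0 1"

```text
clock: 19.33
position: [0.4621, 0.162, 0.1519]
orientation: [-0.0, 1.0, 0.003, 0.001]
wrist_force: [0.0, 0.0, -0.9]
finger_gap: 0.0137
grip_force: 45.0
```

```bash
python3 goto.py .4597 .1671 0.012 .0665
cat >> grip.py <<'E'
g=cv2.cvtColor(im,cv2.COLOR_BGR2GRAY).astype(float)
cv=int(round(v));pr=g[cv-14:cv+15,u-12:u+13].mean(1);d=np.diff(pr);i=np.argsort(-abs(d))[:4]
print("row edges (between rows)",[(cv-14+j+.5,round(d[j],1)) for j in i])
r=slice(cv+6,cv+14);pr=g[r,u-50:u+50].mean(0);d=np.diff(pr);i=np.argsort(-abs(d))[:8]
print("col edges",sorted((u-50+j+.5,round(d[j],1)) for j in i),"centre col",proj(c,top+.055*e)[0],"px/mm",c["fx"]/(np.array(c["R"])@(top+.061*e)+np.array(c["t"]))[2]/1000)
E
python3 grip.py medium pics/g2.png .0105
```

```text
t 19.33 pos [0.4621 0.162  0.1519] psi 0.0062 gap 0.013663812277182273 F [ 0.   0.  -0.9] j6 1.72
shift now [-0.0024 -0.0051] dz 0.0854 turn -0.0058 shift after turn [-0.0024 -0.0052]
medium_block_mid 0.73 [0.0259 0.0012]
far edge expected px [313.9 143.9] 1mm further [313.9 142.1]
crop origin 213 103
row edges (between rows) [(np.float64(129.5), np.float64(-24.4)), (np.float64(140.5), np.float64(24.2)), (np.float64(141.5), np.float64(16.4)), (np.float64(139.5), np.float64(12.8))]
col edges [(np.float64(280.5), np.float64(-11.2)), (np.float64(282.5), np.float64(9.8)), (np.float64(330.5), np.float64(-3.2)), (np.float64(339.5), np.float64(-6.8)), (np.float64(340.5), np.float64(-34.9)), (np.float64(341.5), np.float64(-36.1)), (np.float64(342.5), np.float64(-11.4)), (np.float64(357.5), np.float64(-4.2))] centre col 313.87130104116216 px/mm 1.8416977638133127
```

>>> arm_command --pt "0 0 0 0 1" --pt "0 0 0 0 1"

```text
clock: 19.65
position: [0.462, 0.1624, 0.1518]
orientation: [-0.0, 1.0, 0.003, 0.001]
wrist_force: [-0.2, -0.6, -1.1]
finger_gap: 0.0132
grip_force: 45.0
```

```bash
python3 goto.py .458 .1668 0.012 .0665; python3 - <<'E'
from h import *
c=calibration("wrist");im=camera("wrist")
for l,z in (("medium_block_mid",.14),("tin_mid",.031),("carton_mid",.0275),("crate",0)):
    for d in tip_of(l,"wrist")[:1]: print(l,round(d["p"],2),ray(c,d["centre"][::-1],z).round(4))
P=monitor.get_state()["position"];o=[313-100,103]
print(P,"px left/right limits at tin top / carton top:",[np.round(proj(c,x),1) for x in ((.5,.1494,.056),(.5,.1853,.049))])
cv2.imwrite("pics/g2.png",cv2.resize(im[90:240,213:413],None,fx=4,fy=4,interpolation=cv2.INTER_CUBIC))
E
```

```text
t 19.65 pos [0.462  0.1624 0.1518] psi 0.0067 gap 0.013166716273715656 F [-0.2 -0.6 -1.1] j6 1.73
shift now [-0.004  -0.0045] dz 0.0853 turn -0.0053 shift after turn [-0.004  -0.0045]
medium_block_mid 0.89 [0.4874 0.1632 0.14  ]
tin_mid 0.63 [0.4839 0.0968 0.031 ]
carton_mid 0.88 [0.4827 0.2112 0.0275]
[0.46114908 0.16233584 0.15057238] px left/right limits at tin top / carton top: [array([329.8, 160.2]), array([285.3, 158.5])]
```

View pics/g2.png

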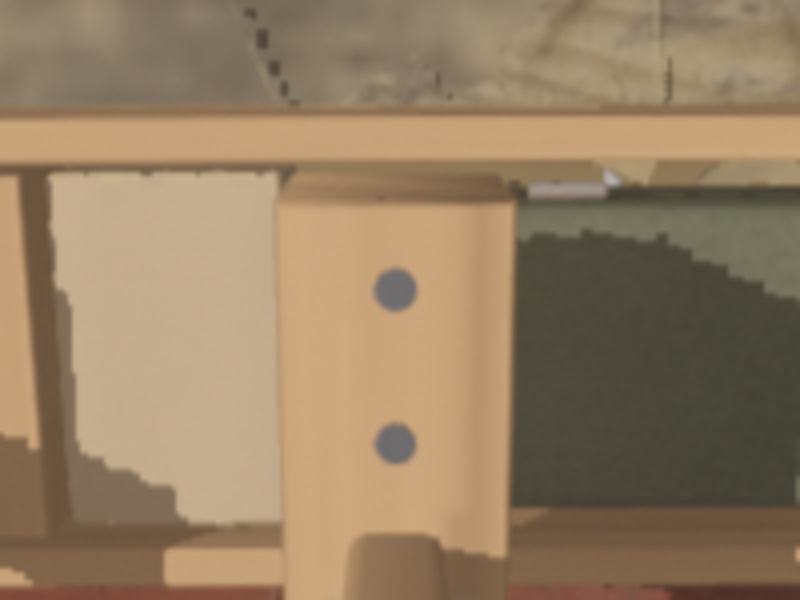

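The medium block sits square in the grip with its far edge about 1.8 mm ahead. The TCP needs -4 mm in x and +4.5 mm in y before lowering.

>>> arm_command --pt "-0.004 -0.0045 0 -0.005 1" --pt "0 0 0 0 1" --pt "0 0 0 0 1"

```text
clock: 20.15
position: [0.4567, 0.167, 0.1503]
orientation: [0.0, 1.0, 0.006, -0.0]
wrist_force: [0.7, -0.6, -1.1]
finger_gap: 0.0139
grip_force: 45.0
```

```bash
python3 goto.py .458 .1668 0.012 .0665
```

```text
t 20.15 pos [0.4567 0.167  0.1503] psi 0.0125 gap 0.013851365604467428 F [ 0.7 -0.6 -1.1] j6 1.73
shift now [0.0013 0.0003] dz 0.0838 turn 0.0005 shift after turn [0.0013 0.0003]
```

>>> arm_command --pt "0.001 0 0.015 0 1" --pt "0 0 0.012 0 1" --pt "0 0 0.008 0 1" --pt "0 0 0.008 0 1" --pt "0 0 0.006 0 1" --pt "0 0 0.006 0 1" --pt "0 0 0.005 0 1" --pt "0 0 0 0 1"

```text
clock: 20.82
position: [0.4574, 0.1666, 0.0894]
orientation: [0.0, 1.0, 0.006, -0.001]
wrist_force: [0.1, 0.1, -1.6]
finger_gap: 0.0136
grip_force: 45.0
```

Block bottom is at about 0.029, inside the gap, with no contact force. I'll continue.

>>> arm_command --pt "0 0 0.005 0 1" --pt "0 0 0.005 0 1" --pt "0 0 0.005 0 1" --pt "0 0 0.005 0 1" --pt "0 0 0.003 0 1" --pt "0 0 0 0 1" --pt "0 0 0 0 1"

```text
clock: 21.4
position: [0.4579, 0.1668, 0.0672]
orientation: [0.0, 1.0, 0.006, -0.0]
wrist_force: [-0.8, -1.0, -1.6]
finger_gap: 0.014
grip_force: 45.0
```

>>> arm_command --pt "0 0 0.0015 0 1" --pt "0 0 0 0 1" --pt "0 0 0 0 0.65" --pt "0 0 0 0 0.65" --pt "0 0 0 0 0.65" --pt "0 0 0 0 0.65" --pt "0 0 0 0 0.65" --pt "0 0 0 0 0.65" --pt "0 0 -0.02 0 0.65" --pt "0 0 -0.03 0 0.65" --pt "0 0 -0.03 0 0.65" --pt "0 0 -0.04 0 0.6" --pt "0 0 -0.04 0 0.6" --pt "-0.02 0.02 -0.03 0 0.6" --pt "0 0 0 0 0.6"

```text
clock: 22.65
position: [0.441, 0.1458, 0.264]
orientation: [-0.0, 1.0, 0.006, 0.007]
wrist_force: [2.0, 1.0, 0.4]
finger_gap: 0.0373
grip_force: 0.0
```

```bash
python3 goto.py .510 -.312 -0.99 .15;  python3 - <<'E'
from h import *
c=calibration("wrist");im=camera("wrist")
for l,z in (("medium_block_mid",.056),("medium_block_tab",.084),("tin_mid",.031),("carton_mid",.0275),("thick_block_mid",.056)):
    for d in tip_of(l,"wrist")[:1]: print(l,round(d["p"],2),ray(c,d["centre"][::-1],z).round(4))
E
```

```text
t 22.65 pos [0.441  0.1458 0.264 ] psi 0.0114 gap 0.03726986627982892 F [2.  1.  0.4] j6 1.69
shift now [0.0638 0.4585] dz 0.114 turn 1.0014 shift after turn [0.4206 0.1935]
medium_block_mid 0.81 [0.4826 0.1691 0.056 ]
medium_block_tab 0.7 [0.4604 0.1707 0.084 ]
tin_mid 0.8 [0.4868 0.0948 0.031 ]
carton_mid 0.95 [0.4843 0.2138 0.0275]
thick_block_mid 0.78 [0.4838 0.2615 0.056 ]
```

>>> arm_command --pt "0.0053 0.0382 0 0 0.6" --pt "0.0053 0.0382 0 0 0.6" --pt "0.0053 0.0382 0 0 0.6" --pt "0.0053 0.0382 0 0 0.6" --pt "0.0053 0.0382 0 0 0.6" --pt "0.0053 0.0382 0 0 0.6" --pt "0.0053 0.0382 0 0 0.6" --pt "0.0053 0.0382 0 0 0.6" --pt "0.0053 0.0382 0 0 0.6" --pt "0.0053 0.0382 0 0 0.6" --pt "0.0053 0.0382 0 0 0.6" --pt "0.0053 0.0382 0 0 0.6" --pt "0 0 0 0.1 0.6" --pt "0 0 0.01 0.12 0.6" --pt "0 0 0.015 0.12 0.6" --pt "0 0 0.015 0.12 0.6" --pt "0 0 0.015 0.12 0.6" --pt "0 0 0.015 0.12 0.6" --pt "0 0 0.02 0.12 0.6" --pt "0 0 0.02 0.12 0.6"

```text
clock: 24.62
position: [0.5069, -0.3103, 0.143]
orientation: [-0.0, 0.893, -0.45, -0.002]
wrist_force: [0.0, -0.1, -0.2]
finger_gap: 0.0376
grip_force: 0.0
```

>>> arm_command --pt "0 0 0 0 0.6" --pt "0 0 0 0 0.6" --pt "0 0 0 0 0.6"

```text
clock: 24.87
position: [0.5076, -0.311, 0.1457]
orientation: [-0.0, 0.895, -0.446, -0.0]
wrist_force: [0.0, -1.1, 0.7]
finger_gap: 0.0377
grip_force: 0.0
```

```bash
python3 goto.py .510 -.312 -0.99 .059; python3 yaw.py thin
```

```text
t 24.87 pos [ 0.5076 -0.311   0.1457] psi -0.9254 gap 0.037665231562945184 F [ 0.  -1.1  0.7] j6 1.8
shift now [ 0.0022 -0.0013] dz 0.0867 turn 0.0646 shift after turn [ 0.0022 -0.0015]
thin_block_mid 0.72 [173. 307.] [ 0.5266 -0.3295  0.05  ]
thin_block_tab 0.7 [209. 308.] [ 0.5132 -0.3128  0.078 ]
yaw -0.8992885254976839 len 0.021435778022408866
```

>>> arm_command --pt "0.003 -0.0025 0.02 0.015 0.6" --pt "0 0 0.025 0 0.6" --pt "0 0 0.025 0 0.6" --pt "0 0 0.0165 0 0.6" --pt "0 0 0 0 0.6" --pt "0 0 0 0 0.6" --pt "0 0 0 0 1" --pt "0 0 0 0 1" --pt "0 0 0 0 1" --pt "0 0 0 0 1" --pt "0 0 0 0 1" --pt "0 0 0 0 1" --pt "0 0 0 0 1" --pt "0 0 0 0 1"

```text
clock: 26.18
position: [0.512, -0.3127, 0.061]
orientation: [0.0, 0.891, -0.454, 0.001]
wrist_force: [0.2, -0.2, 5.7]
finger_gap: 0.0137
grip_force: 44.9
```

>>> arm_command --pt "0 0 -0.01 0 1" --pt "0 0 -0.02 0 1" --pt "0 0 -0.03 0 1" --pt "0 0 -0.04 0 1" --pt "0 0 -0.04 0 1" --pt "0 0 -0.04 0 1" --pt "0 0 0 -0.1194 1" --pt "0 0 0 -0.1194 1" --pt "0 0 0 -0.1194 1" --pt "0 0 0 -0.1194 1" --pt "0 0 0 -0.1194 1" --pt "0 0 0 -0.1194 1" --pt "0 0 0 -0.1194 1" --pt "0 0 0 -0.1194 1" --pt "-0.03 -0.01 0 0 1" --pt "-0.03 -0.02 0 0 1" --pt "0 -0.03 0 0 1" --pt "0 -0.03 0 0 1" --pt "0 0 0 0 1"

```text
clock: 27.77
position: [0.4489, -0.2181, 0.2392]
orientation: [-0.002, 1.0, 0.007, -0.0]
wrist_force: [0.6, 0.9, -1.1]
finger_gap: 0.0136
grip_force: 44.9
```

```bash
python3 goto.py .4611 .0351 0.012 .15
```

```text
t 27.77 pos [ 0.4489 -0.2181  0.2392] psi 0.0149 gap 0.01358026857719796 F [ 0.6  0.9 -1.1] j6 0.93
shift now [ 0.016 -0.253] dz 0.0892 turn 0.0029 shift after turn [ 0.0153 -0.253 ]
```

>>> arm_command --pt "0 -0.03 0 0 1" --pt "0 -0.038 0 0 1" --pt "0 -0.038 0 0 1" --pt "0 -0.038 0 0 1" --pt "0 -0.038 0 0 1" --pt "0 -0.038 0 0 1" --pt "0.006 -0.033 0 0 1" --pt "0.006 0 0.025 0.003 1" --pt "0 0 0.035 0 1" --pt "0 0 0.029 0 1" --pt "0 0 0 0 1" --pt "0 0 0 0 1" --pt "0 0 0 0 1"

```text
clock: 28.85
position: [0.4602, 0.0301, 0.152]
orientation: [0.0, 1.0, 0.004, 0.001]
wrist_force: [0.5, -0.3, 0.5]
finger_gap: 0.0135
grip_force: 44.9
```

```bash
python3 goto.py .4611 .0351 0.012 .0665; python3 grip.py thin pics/g3.png .0109; python3 - <<'E'
from h import *
import json
c=calibration("top");w=json.load(open("w1.json"))
for z in (.08,.1,.12,.14,.16): print(z,"right end top/w1",ray(c,(336,216),z).round(3)[:2],ray(w,(190,68),z).round(3)[:2],"left end w1",ray(w,(52,37),z).round(3)[:2])
E
```

```text
t 28.85 pos [0.4602 0.0301 0.152 ] psi 0.0087 gap 0.013492793327779199 F [ 0.5 -0.3  0.5] j6 1.44
shift now [ 0.0009 -0.005 ] dz 0.0855 turn -0.0033 shift after turn [ 0.0009 -0.005 ]
thin_block_mid 0.69 [0.0211 0.0009]
thin_block_tab 0.62 [-0.0006  0.0005]
far edge expected px [313.9 143.9] 1mm further [313.9 142. ]
crop origin 213 103
row edges (between rows) [(np.float64(145.5), np.float64(23.9)), (np.float64(144.5), np.float64(15.4)), (np.float64(146.5), np.float64(12.5)), (np.float64(137.5), np.float64(-8.0))]
col edges [(np.float64(287.5), np.float64(-11.8)), (np.float64(288.5), np.float64(-13.4)), (np.float64(292.5), np.float64(43.8)), (np.float64(293.5), np.float64(39.1)), (np.float64(294.5), np.float64(12.9)), (np.float64(329.5), np.float64(-22.2)), (np.float64(330.5), np.float64(-14.6)), (np.float64(332.5), np.float64(-13.1))] centre col 313.82391439430626 px/mm 1.8375202067434488
0.08 right end top/w1 [ 0.488 -0.087] [ 0.487 -0.115] left end w1 [0.519 0.036]
0.1 right end top/w1 [ 0.487 -0.086] [ 0.485 -0.122] left end w1 [0.516 0.022]
0.12 right end top/w1 [ 0.486 -0.084] [ 0.484 -0.128] left end w1 [0.512 0.008]
0.14 right end top/w1 [ 0.485 -0.083] [ 0.482 -0.135] left end w1 [ 0.509 -0.005]
0.16 right end top/w1 [ 0.484 -0.082] [ 0.481 -0.141] left end w1 [ 0.506 -0.019]
```

View pics/g3.png

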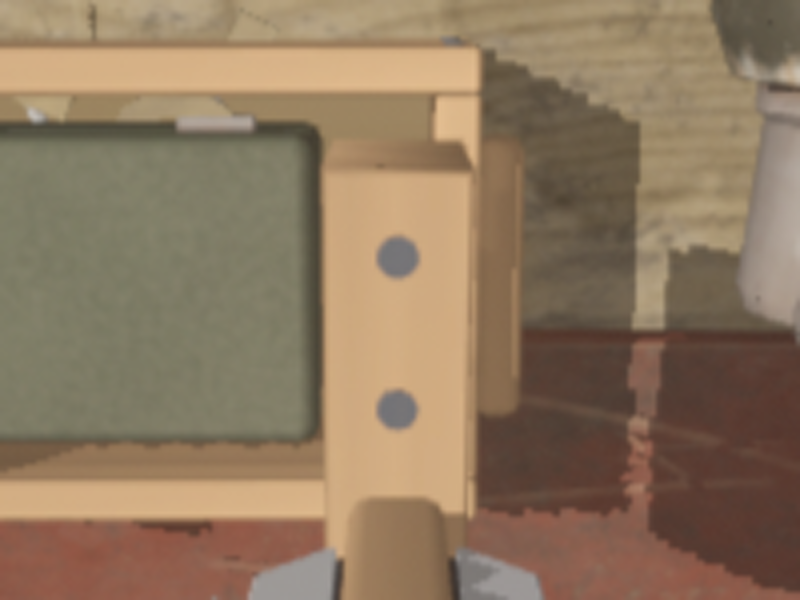

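```bash
python3 - <<'E'
from h import *
import json
c=calibration("top");w=json.load(open("w1.json"));g=calibration("wrist")
for z in (.1,.14,.18,.22): print(z,ray(c,(310,206),z).round(3)[:2],ray(w,(52,37),z).round(3)[:2],"| R",ray(c,(336,216),z).round(3)[:2],ray(w,(165,60),z).round(3)[:2])
f=lambda u,v,z:ray(g,(213+u/4,103+v/4),z).round(4)
print("tin edge",f(318,280,.056),"inner wall",f(433,110,.054),"outer corner",f(481,50,.054))
d=find_in("bench_vice","side")
E
```

```text
0.1 [ 0.509 -0.026] [0.516 0.022] | R [ 0.487 -0.086] [ 0.493 -0.095]
0.14 [ 0.506 -0.026] [ 0.509 -0.005] | R [ 0.485 -0.083] [ 0.489 -0.111]
0.18 [ 0.503 -0.027] [ 0.503 -0.032] | R [ 0.483 -0.08 ] [ 0.486 -0.127]
0.22 [ 0.5   -0.027] [ 0.497 -0.06 ] | R [ 0.481 -0.078] [ 0.482 -0.142]
tin edge [0.4883 0.0468 0.056 ] inner wall [0.5221 0.024  0.054 ] outer corner [0.5337 0.0149 0.054 ]
```

The view shows the thin block square in the grip over its gap. The vice handle's knob is at about (0.503,-0.027,0.17), which would foul the gripper body if I went fully down. So I'll insert part-way, release it there in the gap, and seat it from above if needed.

>>> arm_command --pt "0.002 -0.005 0 -0.003 1" --pt "0 0 0.015 0 1" --pt "0 0 0.01 0 1" --pt "0 0 0.008 0 1" --pt "0 0 0.007 0 1" --pt "0 0 0 0 1" --pt "0 0 0 0 1"

```text
clock: 29.63
position: [0.4606, 0.0355, 0.1099]
orientation: [-0.0, 1.0, 0.006, -0.001]
wrist_force: [-0.8, -0.7, -1.2]
finger_gap: 0.0138
grip_force: 44.9
```

```bash
python3 goto.py .462 .0351 0.012 .087
```

```text
t 29.63 pos [0.4606 0.0355 0.1099] psi 0.0119 gap 0.013754901698089957 F [-0.8 -0.7 -1.2] j6 1.45
shift now [0.0014 0.0004] dz 0.0229 turn -0.0001 shift after turn [0.0014 0.0004]
```

>>> arm_command --pt "0.0005 0 0.006 0 1" --pt "0 0 0.006 0 1" --pt "0 0 0.006 0 1" --pt "0 0 0.004 0 1" --pt "0 0 0 0 1" --pt "0 0 0 0 1"

```text
clock: 30.13
position: [0.4611, 0.0355, 0.088]
orientation: [-0.0, 1.0, 0.006, -0.001]
wrist_force: [0.4, 0.1, -0.8]
finger_gap: 0.0138
grip_force: 44.9
```

>>> arm_command --pt "0 0 0 0 0.75" --pt "0 0 0 0 0.75" --pt "0 0 0 0 0.75" --pt "0 0 0 0 0.75" --pt "0 0 0 0 0.75" --pt "0 0 0 0 0.75" --pt "0 0 -0.02 0 0.75" --pt "0 0 -0.03 0 0.75" --pt "0 0 -0.03 0 1" --pt "0 0 -0.03 0 1" --pt "-0.02 0 -0.02 0 1" --pt "-0.02 0 0 0 1" --pt "0 0 0 0 1" --pt "0 0 0 0 1"

```text
clock: 31.3
position: [0.4214, 0.035, 0.2186]
orientation: [0.0, 1.0, 0.006, 0.001]
wrist_force: [0.2, 1.2, -0.6]
finger_gap: 0.0004
grip_force: 0.0
```

```bash
python3 goto.py .461 .0351 0.012 .11; python3 - <<'E'
from h import *
for n in ("wrist","top"):
    c=calibration(n);im=camera(n);cv2.imwrite(f"pics/e_{n}.png",im)
    for l,z in (("thin_block_mid",.056),("thin_block_tab",.084),("medium_block_mid",.056),("tin_mid",.031),("carton_mid",.0275),("thick_block_mid",.056)):
        for d in tip_of(l,n)[:1]: print(n,l,round(d["p"],2),np.round(d["centre"]),ray(c,d["centre"][::-1],z).round(4))
    print("expect seated thin mid px",proj(c,(.484,.0353,.056)),"18mm up",proj(c,(.484,.0353,.074)))
    g=lambda z:[np.round(proj(c,x+(z,)),0).tolist() for x in ((.461+.038+.023,.0353),)]
    print("far edge seated/up",g(.056),g(.074))
    if n=="wrist":
        u,v=map(int,proj(c,(.522,.0353,.056)));
        gr=cv2.cvtColor(im,cv2.COLOR_BGR2GRAY).astype(float);pr=gr[v-20:v+20,u-4:u+5].mean(1);print(v-20,pr.round().astype(int).tolist())
E
```

```text
t 31.3 pos [0.4214 0.035  0.2186] psi 0.0118 gap 0.00043076602369906817 F [ 0.2  1.2 -0.6] j6 1.44
shift now [0.0396 0.0004] dz 0.1086 turn -0.0002 shift after turn [0.0396 0.0004]
wrist thin_block_mid 0.79 [123. 311.] [0.4838 0.0375 0.056 ]
wrist thin_block_tab 0.72 [150. 313.] [0.4614 0.0358 0.084 ]
wrist medium_block_mid 0.77 [123. 175.] [0.4821 0.1682 0.056 ]
wrist tin_mid 0.77 [120. 254.] [0.4848 0.0966 0.031 ]
wrist carton_mid 0.72 [120. 145.] [0.4826 0.21   0.0275]
wrist thick_block_mid 0.98 [123.  78.] [0.4808 0.2611 0.056 ]
expect seated thin mid px (np.float64(313.34818614892225), np.float64(122.88552251293167)) 18mm up (np.float64(313.44646828535076), np.float64(124.1510415121123))
far edge seated/up [[314.0, 81.0]] [[314.0, 80.0]]
60 [150, 147, 145, 146, 149, 152, 154, 154, 155, 168, 177, 180, 181, 182, 183, 184, 183, 171, 136, 103, 108, 155, 170, 172, 172, 171, 172, 172, 172, 171, 169, 155, 141, 135, 134, 136, 145, 163, 171, 172]
top thin_block_mid 0.72 [218. 286.] [0.4814 0.03   0.056 ]
top thin_block_tab 0.81 [229. 282.] [0.4565 0.0367 0.084 ]
top medium_block_mid 0.57 [217. 211.] [0.4829 0.209  0.056 ]
top tin_mid 0.75 [218. 258.] [0.4814 0.102  0.031 ]
top carton_mid 0.8 [218. 215.] [0.4804 0.2076 0.0275]
top thick_block_mid 0.93 [214. 188.] [0.488  0.2637 0.056 ]
expect seated thin mid px (np.float64(284.09738959414483), np.float64(217.27086793110402)) 18mm up (np.float64(283.54915220350364), np.float64(216.96583237814238))
far edge seated/up [[284.0, 201.0]] [[284.0, 201.0]]
```

>>> arm_command --pt "0.02 0 0.02 0 1" --pt "0.02 0 0.03 0 1" --pt "0 0 0.025 0 1" --pt "0 0 0.014 0 1" --pt "0 0 0.006 0 1" --pt "0 0 0 0 1" --pt "0 0 0 0 1"

```text
clock: 32.58
position: [0.4619, 0.0354, 0.124]
orientation: [0.0, 1.0, 0.006, 0.0]
wrist_force: [0.2, -0.4, 0.5]
finger_gap: 0.0006
grip_force: 0.0
```

>>> arm_command --pt "0 0 0.004 0 1" --pt "0 0 0.004 0 1" --pt "0 0 0.004 0 1" --pt "0 0 0.003 0 1" --pt "0 0 0 0 1"

```text
clock: 33.0
position: [0.461, 0.0355, 0.1079]
orientation: [-0.0, 1.0, 0.006, -0.0]
wrist_force: [-0.2, 0.4, -0.3]
finger_gap: 0.0003
grip_force: 0.0
```

>>> arm_command --pt "0 0 0.0015 0 1" --pt "0 0 0.001 0 1" --pt "0 0 0 0 1"

```text
clock: 33.25
position: [0.4617, 0.0354, 0.1063]
orientation: [0.0, 1.0, 0.006, 0.0]
wrist_force: [-1.0, -0.2, 2.8]
finger_gap: 0.0006
grip_force: 1.2
```

>>> arm_command --pt "0 0 -0.02 0 1" --pt "0 0 -0.03 0 1" --pt "0 0 -0.03 0 1" --pt "0 0 -0.03 0 1" --pt "-0.03 0 0 0 1" --pt "-0.03 0 0 0 1" --pt "0 0 0 0 1" --pt "0 0 0 0 1"

```text
clock: 33.92
position: [0.4008, 0.0348, 0.216]
orientation: [0.0, 1.0, 0.006, 0.001]
wrist_force: [0.8, -0.7, -0.3]
finger_gap: 0.0003
grip_force: 0.0
```

```bash
python3 - <<'E'
from h import *
c=calibration("wrist");im=camera("wrist")
for l,z in (("thin_block_mid",.056),("thin_block_tab",.084),("medium_block_mid",.056),("medium_block_tab",.084),("thick_block_mid",.056),("thick_block_tab",.084)):
    for d in tip_of(l,"wrist")[:1]: print(l,round(d["p"],2),ray(c,d["centre"][::-1],z).round(4))
print(env.hand_in())
E
```

```text
thin_block_mid 0.6 [0.4844 0.0397 0.056 ]
thin_block_tab 0.68 [0.465  0.0356 0.084 ]
medium_block_mid 0.65 [0.4832 0.1677 0.056 ]
medium_block_tab 0.56 [0.4581 0.1684 0.084 ]
thick_block_mid 0.93 [0.4834 0.2599 0.056 ]
thick_block_tab 0.7 [0.4585 0.2595 0.084 ]
the job is handed in; nothing more can be done
None
```

I placed the thin, medium and thick blocks upright in their gaps with tabs to the front and handed the job in at about 34 s; no verdict came back, and I confirmed the seating by touch only for the thin block.

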